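# Pack two lunch boxes

### The arm

A 6-joint arm with a two-finger parallel gripper is mounted at the origin on the work surface. World frame = base frame: x ahead of the robot, y to its left, z up, the work surface at z = 0. Lengths are in mm, angles in rad, forces in N, time in s.
With the tool pointing down it reaches from about 350 to 975 mm from the base axis. Payload 7.1 kg.
Tool frame: the origin (TCP) lies midway between the tips of the shut fingers; the grasp point (between the pads) lies 19 mm behind it; z points along the fingers, y is the line along which they close (so a half turn about z gives the same grasp; the last joint's range is limited). The gripper opens to 88 mm and grips with 3 to 60 N. Pads are 20 mm wide; open, the fingers measure 115 mm over their backs; the gripper's body (75 mm by 178 mm) begins 61 mm behind the grasp point.
Start: joints at [-1.228, 0.423, 1.63, -0, 1.089, -0.019], TCP at [221.24, -584.515, 222.675] pointing down, gripper open.
Joint ranges: [-3, 3], [-0.9, 2.11], [0.09, 2.58], [-1.31, 4.45], [0.11, 2.69], [-2.54, 2.54]. Speed limits (rad/s): [2.39, 2.39, 3.01, 3.14, 3.14, 3.14].

### API

Orientations are given as a rotation vector (axis times angle).
In Python, from workcell import ctrl gives the robot as it stands. The module is installed in compiled form; this text tells all that it offers.
- The arm moves only by the tool servo_tool, never from a script. Its argument "increments" is a list of rows, each a list of 7 numbers: the shift along the world's x, y, z in cm, then the turn, a rotation vector about the world's x, y, z in degrees, then the opening, from -1 (shut) to 1 (fully open). A call has 1 to 20 rows; each row is the pose to reach, as a shift and turn from the pose commanded when the call began; what a row does not reach only later rows make up. A row lasts 1/12 s, in which the tool goes at most 41.7 mm and 7.16 degrees, less where a joint would pass 70% of its speed; a pose out of reach is approached as far as the arm can. A call with a gripper value outside its range is refused whole. The fingers move at their own pace and stop on an object; the grip force is fixed at half the most. Time passes only in rows, so rows that repeat a pose let the fingers close. It gives the time, the measured TCP pose, the force, the opening and the grip force at its end, in the units of the state.
- ctrl.get_obs(): the state, without advancing time (a new reading comes with each control period).
- ctrl.get_image(name): name is "side" or "top"; returns a dict with "image" (400x640x3 uint8, red, green, blue), "fx", "fy", "cx", "cy" (pixels), "extrinsics" (4x4, takes a point from camera to world coordinates). Camera axes: x right, y up, looking along -z (the intrinsics and any distortion apply to the point x, -y, -z); pixel columns grow to the right and rows downward; lengths in mm; the calibration is good to about 2 mm. A picture is of the moment at which its call begins. There is no depth.
- ctrl.close_job(): hands the job in; it is judged then, once.
The state is a dict: "t": time; "qpos": joint angles; "qvel": joint speeds; "joint_torque": joint torques, N m; "ee_pos": TCP position; "orientation": TCP orientation; "ft_force": force on the tool from outside, world axes, zero at the start; "moment": the same for the moment, N m; "width": finger opening in mm; "grasp_force": force on a finger pad.
Only numpy, scipy, OpenCV 4.12 (cv2) and the standard library are available. Lean on these libraries where they do the work, as an engineer would, in place of code of your own. Each camera call takes 0.05 s, during which the arm holds its last target. There are 200 camera calls.

### The job

Pack the two lunch boxes on the kitchen counter: the orange juice carton and the jar with the red lid go in the green box, the white drink bottle and the yellow tin go in the blue box. Stand each one upright on the floor of a compartment of its own, setting it down gently, not dropping it. Leave the purple juice carton, the mug and the bananas where they are.

Things in the scene. Friction and masses are not known exactly. Their poses are not given: they have to be found in the camera images.
- green_box: Green open lunch box, fixed to the counter, 84 (its x) by 164 (its y) by 24 mm high; walls, floor and divider 4 mm thick. The full-height divider makes two compartments 76 by 76 mm inside, centred 40 mm either side of the origin along the box's y, floors 4 mm above the origin. White latch tab outside on its +x side. Origin: centre of its underside, z up. Gets the orange carton and the jar.
- blue_box: Blue open lunch box, fixed to the counter, 84 (its x) by 164 (its y) by 24 mm high; walls, floor and divider 4 mm thick. The full-height divider makes two compartments 76 by 76 mm inside, centred 40 mm either side of the origin along the box's y, floors 4 mm above the origin. White latch tab outside on its +x side. Origin: centre of its underside, z up. Gets the bottle and the tin.
- orange_carton: Orange juice carton with a white band round it and a small white screw cap on top (sticks up 4 mm), rigid, about 0.12 kg; 44 mm along its x, 34 mm along its y, 84 mm high; upright flat sides. Stands on the counter; origin: centre of its underside, z up.
- jar: Olive-coloured round jar with a paper label and a red lid (seen from above: a red disc), 50 mm across, straight sides, 72 mm high, about 0.16 kg. Stands on the counter; origin: centre of its underside, z up.
- bottle: White drink bottle with a pink band and pink cap, 44 mm across with straight sides up to 66 mm, then narrowing to the cap 30 mm across, 90 mm high in all, about 0.11 kg. Stands on the counter; origin: centre of its underside, z up.
- tin: Yellow round tin with steel rims and a yellow top (seen from above: a yellow disc in a steel ring), 52 mm across, straight sides, 70 mm high, about 0.15 kg. Stands on the counter; origin: centre of its underside, z up.
- purple_carton: Purple juice carton, to be left alone; same shape as the orange one: 44 mm along x, 34 mm along y, 84 mm high. Stands on the counter; origin: centre of its underside, z up.
- mug: White mug, to be left alone: 76 mm across, 90 mm high, handle to its +y. Stands on the counter; origin: centre of its underside, z up.
- bananas: Bunch of two yellow bananas lying on the counter beyond the boxes, to be left alone: about 90 mm (x) by 200 mm (y), 33 mm high. Origin: on the counter near the middle of the bunch.

How it is judged (in metres and radians):
At the end, for the whole second after the job is handed in: Orange carton and jar in the green box, bottle and tin in the blue box, one per compartment (either way round): within 28 mm of its centre along each box axis, underside within 5 mm of its floor, upright within 0.12 rad, let go and at rest (((y of orange_carton in the frame of green_box between 0.012 and 0.068 m and y of jar in the frame of green_box between -0.068 and -0.012 m) or (y of orange_carton in the frame of green_box between -0.068 and -0.012 m and y of jar in the frame of green_box between 0.012 and 0.068 m)) and x of orange_carton in the frame of green_box between -0.028 and 0.028 m and z of orange_carton in the frame of green_box between 0 and 0.009 m and angle between each of orange_carton, jar, bottle, tin's own z axis and vertical below 0.12 rad and linear speed of each of orange_carton, jar, bottle, tin below 0.02 m/s and angular speed of each of orange_carton, jar, bottle, tin below 0.2 rad/s and x of jar in the frame of green_box between -0.028 and 0.028 m and z of jar in the frame of green_box between 0 and 0.009 m and ((y of bottle in the frame of blue_box between 0.012 and 0.068 m and y of tin in the frame of blue_box between -0.068 and -0.012 m) or (y of bottle in the frame of blue_box between -0.068 and -0.012 m and y of tin in the frame of blue_box between 0.012 and 0.068 m)) and x of bottle in the frame of blue_box between -0.028 and 0.028 m and z of bottle in the frame of blue_box between 0 and 0.009 m and x of tin in the frame of blue_box between -0.028 and 0.028 m and z of tin in the frame of blue_box between 0 and 0.009 m); the robot touches nothing.
It fails at once if the purple juice carton moved by more than 20 mm (distance of purple_carton from where it was at the start of the episode above 0.02 m).
It fails at once if the mug moved by more than 20 mm (distance of mug from where it was at the start of the episode above 0.02 m).
It fails at once if the bananas moved by more than 20 mm (distance of bananas from where it was at the start of the episode above 0.02 m).
It fails at once if a thing is dropped or rammed into a lunch box (more than 40 N between them) (contact force between any of orange_carton, jar, bottle, tin and green_box above 40 N or contact force between any of orange_carton, jar, bottle, tin and blue_box above 40 N).
It also fails if it takes over 109 s, if anything falls off the work surface, if the arm or the gripper's body presses on something with over 40 N, if the wrist force passes 120 N, or if a joint passes its speed limit or range.

## Working session

There is one attempt and no reset: what is moved stays moved. The work goes in short steps, Python scripts to look and compute and a tool call to move; the robot and the scene stay as the last step left them, time stands still between calls to the robot, and variables do not carry over. Pictures are saved under pics/ and viewed, at most 14 in all, crops included, and the job is handed in when it is done.

Besides the shell and the picture viewer there is one more tool, called by a JSON object that holds its "fn" and its "kwargs", one argument or row to a line. servo_tool: Moves the arm, as the interface text tells. Its arguments: {"type":"object","properties":{"increments":{"type":"array","items":{"type":"array","items":{"type":"number"}}}},"required":["increments"]}

```bash
mkdir -p pics; python3 - <<'E'
from workcell import ctrl
import cv2,numpy as np
for n in("top","side"):
    d=ctrl.get_image(n); cv2.imwrite(f"pics/{n}0.png",d["image"][:,:,::-1]); print(n,d["fx"],d["fy"],d["cx"],d["cy"],np.round(d["extrinsics"],4).tolist(),[k for k in d])
o=ctrl.get_obs();print(o)
E
```

```text
top 438.5044949906616 438.5044949906616 319.18376140408697 200.85595642243965 [[-0.0201, 0.9933, -0.114, 470.6386], [-0.9997, -0.0212, -0.0089, 26.2122], [-0.0112, 0.1138, 0.9934, 1039.3579], [0.0, 0.0, 0.0, 1.0]] ['image', 'fx', 'fy', 'cx', 'cy', 'extrinsics']
side 414.58959335303473 414.58959335303473 326.4171864078696 197.3266010243822 [[-0.746, 0.4472, -0.4935, 117.791], [-0.6659, -0.5137, 0.5411, 580.0559], [-0.0116, 0.7323, 0.6809, 679.7892], [0.0, 0.0, 0.0, 1.0]] ['image', 'fx', 'fy', 'cx', 'cy', 'extrinsics']
{'t': 0.1, 'qpos': array([-1.22795561e+00,  4.23767201e-01,  1.63060799e+00, -3.59546618e-05,
        1.08859800e+00, -1.89801284e-02]), 'qvel': array([ 0.00179953, -0.00086502, -0.00335854,  0.00024599, -0.00019192,
        0.00017336]), 'joint_torque': array([-9.74571522e-04, -5.45614600e+01, -2.74325430e+01,  6.45045494e-02,
        1.88511098e-02, -5.42910186e-05]), 'ee_pos': array([ 221.09342361, -584.04981917,  221.97989068]), 'orientation': array([-3.08898285e+00, -5.65033280e-01,  3.98813613e-04]), 'ft_force': array([ 0.36926626, -0.02779063, -0.16253712]), 'moment': array([-0.05439856, -0.01741121,  0.00820903]), 'grasp_force': 0.0, 'width': 87.49426140593351}
```

View pics/top0.png

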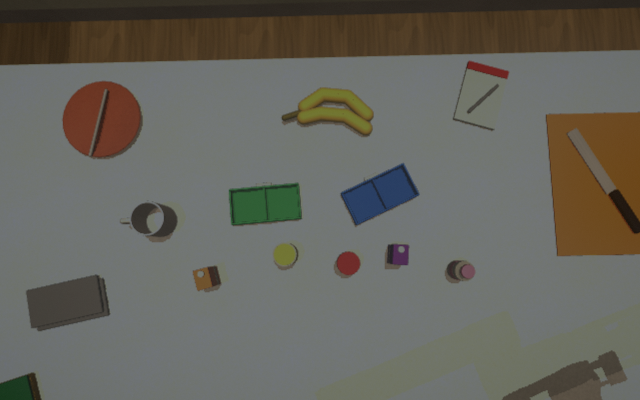

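View pics/side0.png

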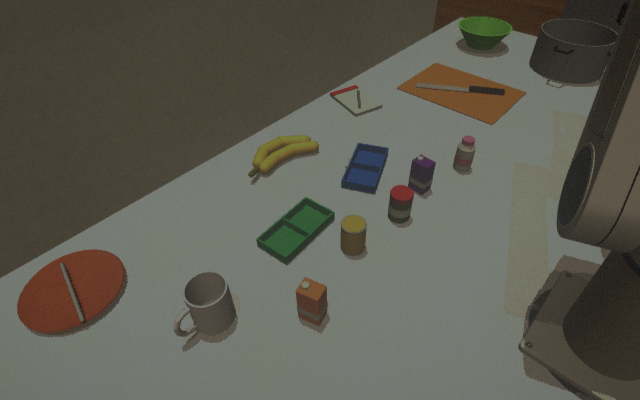

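The top view shows the green box at (265,204) and the blue box at (380,194). The orange carton is at (207,278), tin (286,255), jar (348,263), purple carton (399,254), bottle (462,270) and mug (150,219). Next I measure by colour masks and rays onto the known heights.

```bash
cat > h.py <<'E'
from workcell import ctrl
import cv2,numpy as np
def ray(d,px,z):
    E=np.array(d["extrinsics"]);p=np.atleast_2d(np.array(px,float))
    r=np.c_[(p[:,0]-d["cx"])/d["fx"],-(p[:,1]-d["cy"])/d["fy"],-np.ones(len(p))]@E[:3,:3].T
    o=E[:3,3];return o+r*((z-o[2])/r[:,2])[:,None]
def blob(hsv,lo,hi,box):
    x0,y0,x1,y1=box;m=np.zeros(hsv.shape[:2],np.uint8)
    m[y0:y1,x0:x1]=cv2.inRange(hsv,np.array(lo),np.array(hi))[y0:y1,x0:x1]
    cs,_=cv2.findContours(m,cv2.RETR_EXTERNAL,cv2.CHAIN_APPROX_NONE)
    return max(cs,key=cv2.contourArea),m
E
python3 - <<'E'
from h import *
d=ctrl.get_image("top");im=d["image"];hsv=cv2.cvtColor(im,cv2.COLOR_RGB2HSV)
def circ(n,lo,hi,box,z):
    c,m=blob(hsv,lo,hi,box);(u,v),r=cv2.minEnclosingCircle(c);M=cv2.moments(c)
    g=(M["m10"]/M["m00"],M["m01"]/M["m00"]);P=ray(d,g,z)[0];s=d["fx"]/(d["extrinsics"][2][3]-z)
    print(n,np.round(g,1),"xy",np.round(P[:2],1),"dia enc",round(2*(r+.5)/s,1),"area",round(2*np.sqrt((m>0).sum()/np.pi)/s,1))
circ("jar",(165,120,60),(180,255,255),(330,245,370,285),72)
circ("jar2",(0,150,60),(8,255,255),(330,245,370,285),72)
circ("tin",(20,80,60),(35,255,255),(268,238,305,275),70)
circ("bottlecap",(160,60,110),(180,255,255),(440,255,485,290),90)
def rect(n,lo,hi,box,z):
    c,m=blob(hsv,lo,hi,box);W=ray(d,c[:,0],z)[:,:2].astype(np.float32)
    (x,y),(a,b),t=cv2.minAreaRect(W);print(n,"xy",round(x,1),round(y,1),"size",round(a,1),round(b,1),"ang",round(t,1))
rect("green",(45,80,20),(80,255,255),(220,175,310,235),24)
rect("blue",(105,100,20),(125,255,255),(330,155,430,235),24)
rect("orange",(3,120,90),(20,255,255),(185,255,230,300),84)
rect("purple",(125,60,60),(165,255,255),(380,235,420,275),84)
tiles=[cv2.resize(im[y-30:y+30,x-30:x+30],(260,260),interpolation=cv2.INTER_CUBIC) for x,y in((207,278),(286,255),(348,263),(399,254),(462,270))]
b=cv2.resize(im[155:235,220:430],(520,260)[:2],interpolation=cv2.INTER_CUBIC)
b=cv2.resize(im[160:235,225:425],(520,195))
out=np.vstack([np.hstack(tiles[:3]),np.hstack(tiles[3:]+[np.zeros((260,260,3),np.uint8)])])
out=cv2.convertScaleAbs(out,alpha=1.6)
cv2.imwrite("pics/crop0.png",out[:,:,::-1])
E
```

```text
Traceback (most recent call last):
  File "h.py", line 11, in blob
    return max(cs,key=cv2.contourArea),m
           ~~~^^^^^^^^^^^^^^^^^^^^^^^^
ValueError: max() iterable argument is empty
```

```bash
cat > m.py <<'E'
from h import *
d=ctrl.get_image("top");im=d["image"];hsv=cv2.cvtColor(im,cv2.COLOR_RGB2HSV)
def circ(n,lo,hi,box,z):
    c,m=blob(hsv,lo,hi,box);(u,v),r=cv2.minEnclosingCircle(c);M=cv2.moments(c)
    g=(M["m10"]/M["m00"],M["m01"]/M["m00"]);P=ray(d,g,z)[0];s=d["fx"]/(d["extrinsics"][2][3]-z)
    print(n,np.round(g,1),"xy",np.round(P[:2],1),"dia enc",round(2*(r+.5)/s,1),"area",round(2*np.sqrt((m>0).sum()/np.pi)/s,1))
def rect(n,lo,hi,box,z):
    c,m=blob(hsv,lo,hi,box);W=ray(d,c[:,0],z)[:,:2].astype(np.float32)
    (x,y),(a,b),t=cv2.minAreaRect(W);print(n,"xy",round(x,1),round(y,1),"size",round(a,1),round(b,1),"ang",round(t,1))
for p in((348,263),(286,255),(467,271),(204,280),(402,254)):print(p,hsv[p[1],p[0]])
def t(f,*a):
    try:f(*a)
    except ValueError:print(a[0],"none")
t(circ,"jar",(0,150,60),(8,255,255),(330,245,370,285),72)
t(circ,"tin",(20,80,60),(35,255,255),(268,238,305,275),70)
t(circ,"bottlecap",(160,50,80),(180,255,255),(440,255,485,290),90)
t(circ,"bottlecap0",(0,70,80),(12,255,255),(440,255,485,290),90)
t(rect,"green",(45,80,20),(80,255,255),(220,175,310,235),24)
t(rect,"blue",(105,100,20),(125,255,255),(330,155,430,235),24)
t(rect,"orange",(3,120,90),(20,255,255),(185,255,230,300),84)
t(rect,"purple",(125,60,60),(165,255,255),(380,235,420,275),84)
E
cat m.py - <<'E' | python3 -
ti=lambda x,y:cv2.resize(im[y-26:y+26,x-26:x+26],(260,260),interpolation=cv2.INTER_NEAREST)
T=[ti(*p) for p in((207,278),(286,255),(348,263),(399,254),(462,270),(150,219))]
out=cv2.convertScaleAbs(np.vstack([np.hstack(T[:3]),np.hstack(T[3:])]),alpha=1.6)
cv2.imwrite("pics/crop0.png",out[:,:,::-1])
E
```

```text
(348, 263) [  1 160 110]
(286, 255) [ 32 144 117]
(467, 271) [172  75 112]
(204, 280) [ 17 156 111]
(402, 254) [148 116  81]
jar [347.9 263. ] xy [443.8 -25.2] dia enc 50.9 area 47.8
tin [284.2 254. ] xy [466.  114.1] dia enc 49.9 area 47.7
bottlecap [467.8 271.1] xy [ 422.2 -279.1] dia enc 30.7 area 28.8
bottlecap0 none
green xy 583.7 162.9 size 84.2 163.3 ang 4.0
blue xy 601.6 -105.8 size 82.5 163.2 ang 24.2
orange xy 417.3 290.2 size 41.9 32.8 ang 14.6
purple xy 460.2 -138.4 size 32.4 41.1 ang 87.8
```

View pics/crop0.png

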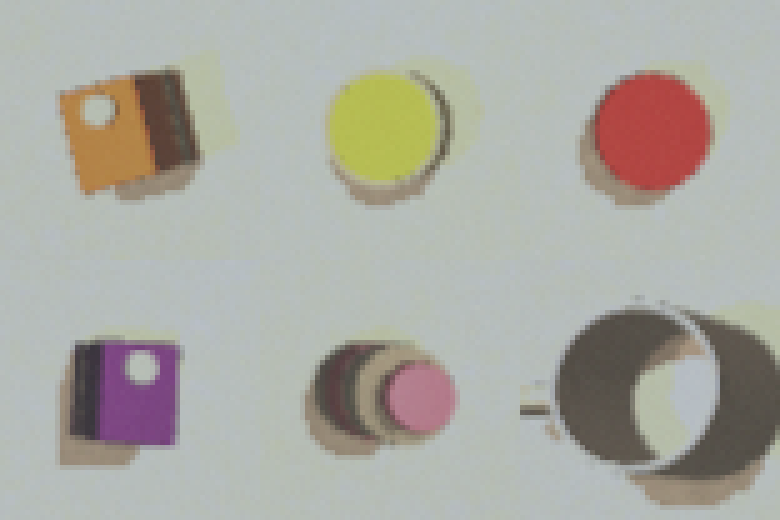

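The crops agree with the given sizes, including the 50 mm jar lid, 30 mm cap, 84x163 mm boxes and 42x33 mm carton top. The carton is turned 14.6°, the green box 4° and the blue box 24.2°. I'll move above the bottle first, with the fingers along the blue box's x.

{"fn": "servo_tool", "kwargs": {
  "increments": [
    [2, 3, 0, 0, 0, 7, 1],
    [5, 7.5, -1, 0, 0, 14, 1],
    [8, 12, -2, 0, 0, 21, 1],
    [11, 16.5, -3, 0, 0, 28, 1],
    [14, 21, -4, 0, 0, 35, 1],
    [17, 25.5, -4, 0, 0, 42, 1],
    [19, 29, -4, 0, 0, 49, 1],
    [20.1, 30.5, -4, 0, 0, 56, 1],
    [20.1, 30.5, -4, 0, 0, 63, 1],
    [20.1, 30.5, -4, 0, 0, 70, 1],
    [20.1, 30.5, -4, 0, 0, 77, 1],
    [20.1, 30.5, -4, 0, 0, 84, 1],
    [20.1, 30.5, -4, 0, 0, 91, 1],
    [20.1, 30.5, -4, 0, 0, 93.5, 1],
    [20.1, 30.5, -4, 0, 0, 93.5, 1],
    [20.1, 30.5, -4, 0, 0, 93.5, 1],
    [20.1, 30.5, -4, 0, 0, 93.5, 1],
    [20.1, 30.5, -4, 0, 0, 93.5, 1]
  ]
}}

```text
t: 1.7
ee_pos: [422.2, -279.5, 182.6]
orientation: [-1.707, -2.637, -0.0]
ft_force: [0.2, -0.3, 0.3]
width: 87.6
grasp_force: 0.0
```

```bash
cat > s.py <<'E'
from h import *
from scipy.spatial.transform import Rotation as R
o=ctrl.get_obs();r=R.from_rotvec(o["orientation"]).as_matrix()
print("t",o["t"],np.round(o["ee_pos"],1),"yang",np.degrees(np.arctan2(r[1,1],r[0,1])).round(2),"z",r[:,2].round(3),"w",round(o["width"],1),"gf",o["grasp_force"],o["ft_force"].round(1))
E
python3 s.py; python3 m.py | grep -v "\["; python3 - <<'E'
from h import *
for n in("top",):
    d=ctrl.get_image(n); cv2.imwrite(f"pics/{n}1.png",d["image"][:,:,::-1])
E
```

```text
t 1.7 [ 422.2 -279.5  182.6] yang 24.15 z [-0.  0. -1.] w 87.6 gf 0.0 [ 0.2 -0.3  0.3]Traceback (most recent call last):
  File "m.py", line 17, in <module>
    t(circ,"bottlecap0",(0,70,80),(12,255,255),(440,255,485,290),90)
    ~^^^^^^^^^^^^^^^^^^^^^^^^^^^^^^^^^^^^^^^^^^^^^^^^^^^^^^^^^^^^^^^
  File "m.py", line 12, in t
    try:f(*a)
        ~^^^^
  File "m.py", line 5, in circ
    g=(M["m10"]/M["m00"],M["m01"]/M["m00"]);P=ray(d,g,z)[0];s=d["fx"]/(d["extrinsics"][2][3]-z)
       ~~~~~~~~^~~~~~~~~
ZeroDivisionError: float division by zero
```

View pics/top1.png

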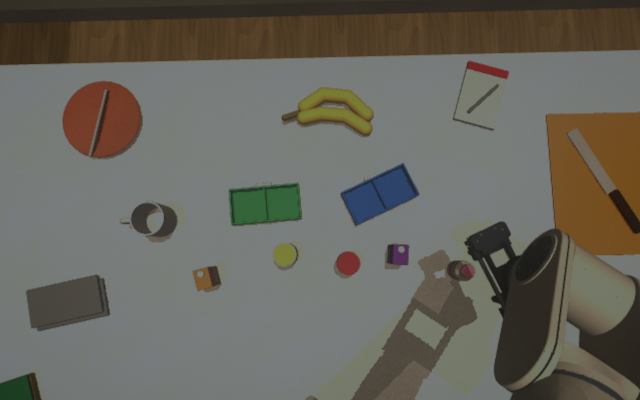

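The view shows the gripper over the bottle, its fingers at about (485,265), and the bottle cap at (467,271) between them once parallax is allowed for. Descending and gripping.

{"fn": "servo_tool", "kwargs": {
  "increments": [
    [0, 0, -1, 0, 0, 0, 1],
    [0, 0, -3, 0, 0, 0, 1],
    [0, 0, -5, 0, 0, 0, 1],
    [0, 0, -7, 0, 0, 0, 1],
    [0, 0, -9, 0, 0, 0, 1],
    [0, 0, -11, 0, 0, 0, 1],
    [0, 0, -13, 0, 0, 0, 1],
    [0, 0, -14.4, 0, 0, 0, 1],
    [0, 0, -14.9, 0, 0, 0, 1],
    [0, 0, -14.9, 0, 0, 0, 1],
    [0, 0, -14.9, 0, 0, 0, -1],
    [0, 0, -14.9, 0, 0, 0, -1],
    [0, 0, -14.9, 0, 0, 0, -1],
    [0, 0, -14.9, 0, 0, 0, -1],
    [0, 0, -14.9, 0, 0, 0, -1],
    [0, 0, -14.9, 0, 0, 0, -1],
    [0, 0, -14.9, 0, 0, 0, -1],
    [0, 0, -14.9, 0, 0, 0, -1],
    [0, 0, -14.9, 0, 0, 0, -1],
    [0, 0, -14.9, 0, 0, 0, -1]
  ]
}}

```text
t: 3.47
ee_pos: [422.4, -279.6, 33.9]
orientation: [1.706, 2.638, -0.0]
ft_force: [0.4, 0.8, 5.2]
width: 43.1
grasp_force: 30.0
```

{"fn": "servo_tool", "kwargs": {
  "increments": [
    [0, 0, 0.5, 0, 0, 0, -1],
    [0, 0, 2, 0, 0, 0, -1],
    [0, 0, 4, 0, 0, 0, -1],
    [0, 0, 6, 0, 0, 0, -1],
    [0, 0, 8, 0, 0, 0, -1],
    [0.7, 0.5, 9.5, 0, 0, 0, -1],
    [2, 1.4, 10, 0, 0, 0, -1],
    [4, 2.8, 10, 0, 0, 0, -1],
    [6, 4.2, 10, 0, 0, 0, -1],
    [8, 5.6, 10, 0, 0, 0, -1],
    [10, 7, 10, 0, 0, 0, -1],
    [12, 8.4, 10, 0, 0, 0, -1],
    [14, 9.8, 10, 0, 0, 0, -1],
    [16, 11.2, 10, 0, 0, 0, -1],
    [18, 12.5, 10, 0, 0, 0, -1],
    [19.2, 13.4, 10, 0, 0, 0, -1],
    [19.6, 13.7, 10, 0, 0, 0, -1],
    [19.6, 13.7, 10, 0, 0, 0, -1],
    [19.6, 13.7, 10, 0, 0, 0, -1]
  ]
}}

```text
t: 5.05
ee_pos: [617.2, -142.7, 133.3]
orientation: [-1.705, -2.637, 0.001]
ft_force: [0.2, 0.5, -0.9]
width: 43.2
grasp_force: 30.0
```

```bash
python3 s.py; python3 - <<'E'
from h import *
t=ctrl.get_image("top")["image"];s=ctrl.get_image("side")["image"]
cv2.imwrite("pics/b1.png",np.hstack([cv2.resize(t[130:270,300:500],(400,280)),cv2.resize(s[100:240,290:490],(400,280))])[:,:,::-1])
E
```

```text
t 5.05 [ 617.2 -142.7  133.3] yang 24.24 z [-0.001  0.    -1.   ] w 43.2 gf 29.99552029184997 [ 0.2  0.5 -0.9]
```

View pics/b1.png

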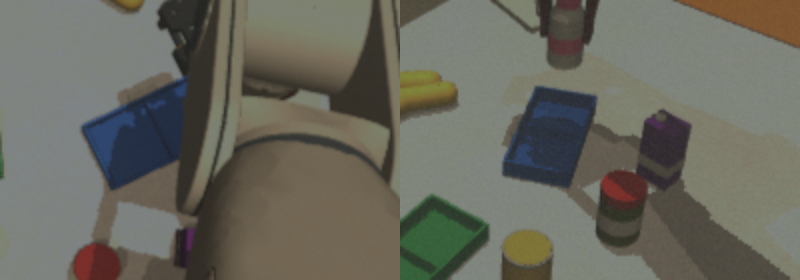

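The right half (side view) shows the bottle held upright above the far compartment of the blue box. The left half (top view) is mostly hidden by the arm. Lowering, slow at the end.

{"fn": "servo_tool", "kwargs": {
  "increments": [
    [0, 0, -1, 0, 0, 0, -1],
    [0, 0, -2.5, 0, 0, 0, -1],
    [0, 0, -4, 0, 0, 0, -1],
    [0, 0, -5.5, 0, 0, 0, -1],
    [0, 0, -7, 0, 0, 0, -1],
    [0, 0, -8, 0, 0, 0, -1],
    [0, 0, -8.6, 0, 0, 0, -1],
    [0, 0, -9, 0, 0, 0, -1],
    [0, 0, -9.2, 0, 0, 0, -1],
    [0, 0, -9.3, 0, 0, 0, -1],
    [0, 0, -9.4, 0, 0, 0, -1],
    [0, 0, -9.5, 0, 0, 0, -1],
    [0, 0, -9.5, 0, 0, 0, -1],
    [0, 0, -9.5, 0, 0, 0, -1]
  ]
}}

```text
t: 6.32
ee_pos: [618.5, -142.5, 39.0]
orientation: [1.705, 2.638, 0.0]
ft_force: [0.6, 0.5, -1.4]
width: 43.4
grasp_force: 30.0
```

{"fn": "servo_tool", "kwargs": {
  "increments": [
    [0, 0, -0.05, 0, 0, 0, -1],
    [0, 0, -0.1, 0, 0, 0, -1],
    [0, 0, -0.12, 0, 0, 0, -1],
    [0, 0, -0.12, 0, 0, 0, -1],
    [0, 0, -0.12, 0, 0, 0, -1]
  ]
}}

```text
t: 6.73
ee_pos: [618.4, -142.6, 38.0]
orientation: [1.706, 2.638, 0.0]
ft_force: [-1.3, 0.2, 6.0]
width: 43.4
grasp_force: 30.0
```

{"fn": "servo_tool", "kwargs": {
  "increments": [
    [0, 0, 0, 0, 0, 0, -0.5],
    [0, 0, 0, 0, 0, 0, 1],
    [0, 0, 0, 0, 0, 0, 1],
    [0, 0, 0, 0, 0, 0, 1],
    [0, 0, 0, 0, 0, 0, 1],
    [0, 0, 0, 0, 0, 0, 1],
    [0, 0, 0.5, 0, 0, 0, 1],
    [0, 0, 2, 0, 0, 0, 1],
    [0, 0, 4, 0, 0, 0, 1],
    [0, 0, 6, 0, 0, 0, 1],
    [0, 0, 8, 0, 0, 0, 1],
    [0, 0, 10, 0, 0, 0, 1],
    [-1.2, 2, 11, 0, 0, 0, 1],
    [-3, 5, 11, 0, 0, 0, 1],
    [-5, 8.4, 11, 0, 0, 0, 1],
    [-7, 11.8, 11, 0, 0, 0, 1],
    [-9, 15.2, 11, 0, 0, 0, 1],
    [-11, 18.6, 11, 0, 0, 0, 1],
    [-13, 22, 11, 0, 0, 0, 1],
    [-15.2, 25.6, 11, 0, 0, 0, 1]
  ]
}}

```text
t: 8.4
ee_pos: [465.7, 114.3, 148.0]
orientation: [1.706, 2.637, 0.001]
ft_force: [0.6, 1.2, 0.3]
width: 87.7
grasp_force: 0.0
```

```bash
python3 s.py; python3 - <<'E'
from h import *
t=ctrl.get_image("top")["image"];s=ctrl.get_image("side")["image"]
cv2.imwrite("pics/b2.png",np.hstack([cv2.resize(t[130:270,250:450],(400,280)),cv2.resize(s[100:280,290:490],(400,280))])[:,:,::-1])
E
```

```text
t 8.4 [465.7 114.3 148. ] yang 24.19 z [ 0.001  0.    -1.   ] w 87.7 gf 0.0 [0.6 1.2 0.3]
```

View pics/b2.png

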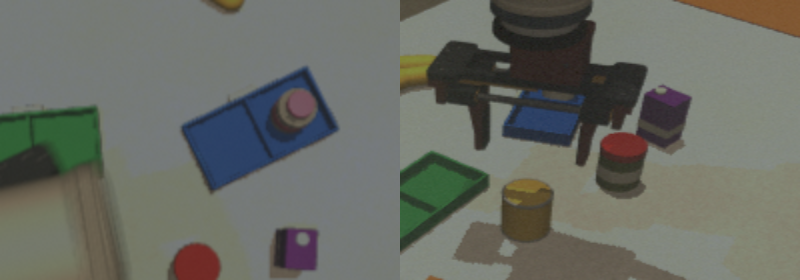

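The bottle stands upright in the middle of the right compartment of the blue box (cap at crop (300,102)). The gripper is above the tin. Descending.

{"fn": "servo_tool", "kwargs": {
  "increments": [
    [0, 0, -1, 0, 0, 0, 1],
    [0, 0, -3, 0, 0, 0, 1],
    [0, 0, -5, 0, 0, 0, 1],
    [0, 0, -7, 0, 0, 0, 1],
    [0, 0, -9, 0, 0, 0, 1],
    [0, 0, -10.5, 0, 0, 0, 1],
    [0, 0, -11.2, 0, 0, 0, 1],
    [0, 0, -11.2, 0, 0, 0, 1],
    [0, 0, -11.2, 0, 0, 0, 1],
    [0, 0, -11.2, 0, 0, 0, -1],
    [0, 0, -11.2, 0, 0, 0, -1],
    [0, 0, -11.2, 0, 0, 0, -1],
    [0, 0, -11.2, 0, 0, 0, -1],
    [0, 0, -11.2, 0, 0, 0, -1],
    [0, 0, -11.2, 0, 0, 0, -1],
    [0, 0, -11.2, 0, 0, 0, -1],
    [0, 0, -11.2, 0, 0, 0, -1],
    [0, 0, -11.2, 0, 0, 0, -1]
  ]
}}

```text
t: 10.0
ee_pos: [466.8, 113.2, 35.8]
orientation: [1.706, 2.638, 0.001]
ft_force: [-1.6, 0.2, 5.8]
width: 51.9
grasp_force: 30.0
```

{"fn": "servo_tool", "kwargs": {
  "increments": [
    [0, 0, 0.5, 0, 0, 0, -1],
    [0, 0, 2, 0, 0, 0, -1],
    [0, 0, 4, 0, 0, 0, -1],
    [0, 0, 6, 0, 0, 0, -1],
    [0, 0, 8, 0, 0, 0, -1],
    [0.6, -0.9, 9.5, 0, 0, 0, -1],
    [1.5, -2.3, 10, 0, 0, 0, -1],
    [2.8, -4.3, 10, 0, 0, 0, -1],
    [4.1, -6.3, 10, 0, 0, 0, -1],
    [5.4, -8.3, 10, 0, 0, 0, -1],
    [6.7, -10.3, 10, 0, 0, 0, -1],
    [8, -12.3, 10, 0, 0, 0, -1],
    [9.3, -14.3, 10, 0, 0, 0, -1],
    [10.6, -16.3, 10, 0, 0, 0, -1],
    [11.5, -17.7, 10, 0, 0, 0, -1],
    [11.9, -18.3, 10, 0, 0, 0, -1],
    [11.9, -18.3, 10, 0, 0, 0, -1],
    [11.9, -18.3, 9, 0, 0, 0, -1],
    [11.9, -18.3, 7.5, 0, 0, 0, -1],
    [11.9, -18.3, 6, 0, 0, 0, -1]
  ]
}}

```text
t: 11.67
ee_pos: [584.7, -68.7, 94.7]
orientation: [-1.704, -2.639, -0.0]
ft_force: [0.3, 0.7, -1.4]
width: 51.6
grasp_force: 30.0
```

{"fn": "servo_tool", "kwargs": {
  "increments": [
    [0, 0, -1.2, 0, 0, 0, -1],
    [0, 0, -2.5, 0, 0, 0, -1],
    [0, 0, -3.7, 0, 0, 0, -1],
    [0, 0, -4.4, 0, 0, 0, -1],
    [0, 0, -4.9, 0, 0, 0, -1],
    [0, 0, -5.1, 0, 0, 0, -1],
    [0, 0, -5.3, 0, 0, 0, -1],
    [0, 0, -5.4, 0, 0, 0, -1],
    [0, 0, -5.5, 0, 0, 0, -1],
    [0, 0, -5.5, 0, 0, 0, -1],
    [0, 0, -5.5, 0, 0, 0, -1]
  ]
}}

```text
t: 12.58
ee_pos: [585.8, -70.0, 40.8]
orientation: [1.706, 2.638, 0.0]
ft_force: [-0.1, 0.1, -1.4]
width: 51.7
grasp_force: 30.0
```

{"fn": "servo_tool", "kwargs": {
  "increments": [
    [0, 0, -0.05, 0, 0, 0, -1],
    [0, 0, -0.1, 0, 0, 0, -1],
    [0, 0, -0.12, 0, 0, 0, -1],
    [0, 0, -0.12, 0, 0, 0, -1],
    [0, 0, -0.12, 0, 0, 0, -1]
  ]
}}

```text
t: 13.0
ee_pos: [585.7, -70.0, 39.8]
orientation: [1.706, 2.638, 0.0]
ft_force: [-1.5, -0.6, 5.3]
width: 51.7
grasp_force: 30.0
```

{"fn": "servo_tool", "kwargs": {
  "increments": [
    [0, 0, 0, 0, 0, 0, -0.5],
    [0, 0, 0, 0, 0, 0, 1],
    [0, 0, 0, 0, 0, 0, 1],
    [0, 0, 0, 0, 0, 0, 1],
    [0, 0, 0, 0, 0, 0, 1],
    [0, 0, 0, 0, 0, 0, 1],
    [0, 0, 0.5, 0, 0, 0, 1],
    [0, 0, 2, 0, 0, 0, 1],
    [0, 0, 4, 0, 0, 0, 1],
    [0, 0, 6, 0, 0, 0, 1],
    [0, 0, 8, 0, 0, 0, 1],
    [0, 0, 10, 0, 0, 0, 1],
    [-1.3, 0.4, 11, 0, 0, -3, 1],
    [-4, 1.2, 11, 0, 0, -8, 1],
    [-7, 2.2, 11, 0, 0, -13, 1],
    [-10, 3.1, 11, 0, 0, -18, 1],
    [-13, 4, 11, 0, 0, -20.2, 1],
    [-14.1, 4.4, 11, 0, 0, -20.2, 1],
    [-14.1, 4.4, 11, 0, 0, -20.2, 1],
    [-14.1, 4.4, 11, 0, 0, -20.2, 1]
  ]
}}

```text
t: 14.67
ee_pos: [445.9, -26.0, 150.0]
orientation: [2.139, 2.298, 0.002]
ft_force: [1.0, -0.1, 0.5]
width: 87.9
grasp_force: 0.0
```

```bash
python3 s.py; python3 - <<'E'
from h import *
t=ctrl.get_image("top")["image"];s=ctrl.get_image("side")["image"]
cv2.imwrite("pics/b3.png",np.hstack([cv2.resize(t[130:270,250:450],(400,280)),cv2.resize(s[100:240,290:490],(400,280))])[:,:,::-1])
E
```

```text
t 14.6667 [445.9 -26.  150. ] yang 4.12 z [ 0.002 -0.    -1.   ] w 87.9 gf 0.0 [ 1.  -0.1  0.5]
```

View pics/b3.png

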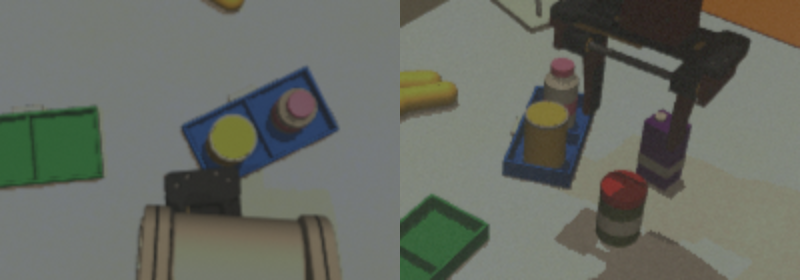

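Tin (crop (233,140)) and bottle (300,102) both stand in the blue box. Next the jar.

{"fn": "servo_tool", "kwargs": {
  "increments": [
    [0, 0, -1, 0, 0, 0, 1],
    [0, 0, -3, 0, 0, 0, 1],
    [-0.1, 0, -5, 0, 0, 0, 1],
    [-0.1, 0, -7, 0, 0, 0, 1],
    [-0.1, 0, -9, 0, 0, 0, 1],
    [-0.1, 0, -10.7, 0, 0, 0, 1],
    [-0.1, 0, -11.4, 0, 0, 0, 1],
    [-0.1, 0, -11.4, 0, 0, 0, 1],
    [-0.1, 0, -11.4, 0, 0, 0, 1],
    [-0.1, 0, -11.4, 0, 0, 0, -1],
    [-0.1, 0, -11.4, 0, 0, 0, -1],
    [-0.1, 0, -11.4, 0, 0, 0, -1],
    [-0.1, 0, -11.4, 0, 0, 0, -1],
    [-0.1, 0, -11.4, 0, 0, 0, -1],
    [-0.1, 0, -11.4, 0, 0, 0, -1],
    [-0.1, 0, -11.4, 0, 0, 0, -1],
    [-0.1, 0, -11.4, 0, 0, 0, -1],
    [-0.1, 0, -11.4, 0, 0, 0, -1]
  ]
}}

```text
t: 16.27
ee_pos: [443.8, -26.0, 35.6]
orientation: [2.142, 2.298, 0.001]
ft_force: [-0.8, 0.2, 6.4]
width: 50.0
grasp_force: 30.0
```

{"fn": "servo_tool", "kwargs": {
  "increments": [
    [0, 0, 0.5, 0, 0, 0, -1],
    [0, 0, 2, 0, 0, 0, -1],
    [0, 0, 4, 0, 0, 0, -1],
    [0, 0, 6, 0, 0, 0, -1],
    [0, 0, 8, 0, 0, 0, -1],
    [0.7, 0.7, 9.5, 0, 0, 0, -1],
    [1.9, 2, 10, 0, 0, 0, -1],
    [3.4, 3.5, 10, 0, 0, 0, -1],
    [5, 5.2, 10, 0, 0, 0, -1],
    [6.6, 6.9, 10, 0, 0, 0, -1],
    [8.2, 8.5, 10, 0, 0, 0, -1],
    [9.8, 10.2, 10, 0, 0, 0, -1],
    [11.4, 11.9, 10, 0, 0, 0, -1],
    [12.9, 13.4, 10, 0, 0, 0, -1],
    [14, 14.6, 10, 0, 0, 0, -1],
    [14.3, 14.9, 10, 0, 0, 0, -1],
    [14.3, 14.9, 10, 0, 0, 0, -1],
    [14.3, 14.9, 9, 0, 0, 0, -1],
    [14.3, 14.9, 7.5, 0, 0, 0, -1],
    [14.3, 14.9, 6, 0, 0, 0, -1]
  ]
}}

```text
t: 17.93
ee_pos: [585.5, 122.0, 94.6]
orientation: [-2.143, -2.297, 0.001]
ft_force: [-0.4, 0.8, -1.6]
width: 49.4
grasp_force: 30.0
```

{"fn": "servo_tool", "kwargs": {
  "increments": [
    [0, 0, -1.2, 0, 0, 0, -1],
    [0, 0, -2.5, 0, 0, 0, -1],
    [0, 0, -3.7, 0, 0, 0, -1],
    [0, 0, -4.4, 0, 0, 0, -1],
    [0, 0, -4.9, 0, 0, 0, -1],
    [0, 0, -5.1, 0, 0, 0, -1],
    [0, 0, -5.3, 0, 0, 0, -1],
    [0, 0, -5.4, 0, 0, 0, -1],
    [0, 0, -5.5, 0, 0, 0, -1],
    [0, 0, -5.55, 0, 0, 0, -1],
    [0, 0, -5.6, 0, 0, 0, -1],
    [0, 0, -5.62, 0, 0, 0, -1],
    [0, 0, -5.62, 0, 0, 0, -1],
    [0, 0, -5.62, 0, 0, 0, -1]
  ]
}}

```text
t: 19.1
ee_pos: [586.8, 123.2, 39.6]
orientation: [2.142, 2.298, 0.001]
ft_force: [-1.4, 1.1, 4.0]
width: 49.5
grasp_force: 30.0
```

{"fn": "servo_tool", "kwargs": {
  "increments": [
    [0, 0, 0, 0, 0, 0, -0.5],
    [0, 0, 0, 0, 0, 0, 1],
    [0, 0, 0, 0, 0, 0, 1],
    [0, 0, 0, 0, 0, 0, 1],
    [0, 0, 0, 0, 0, 0, 1],
    [0, 0, 0, 0, 0, 0, 1],
    [0, 0, 0.5, 0, 0, 0, 1],
    [0, 0, 2, 0, 0, 0, 1],
    [0, 0, 4, 0, 0, 0, 1],
    [0, 0, 6, 0, 0, 0, 1],
    [0, 0, 8, 0, 0, 0, 1],
    [0, 0, 10, 0, 0, 0, 1],
    [-1.3, 1.3, 11, 0, 0, 1, 1],
    [-4, 4, 11, 0, 0, 4, 1],
    [-6.8, 6.7, 11, 0, 0, 7, 1],
    [-9.6, 9.5, 11, 0, 0, 10, 1],
    [-12.4, 12.3, 11, 0, 0, 10.6, 1],
    [-15.2, 15, 11, 0, 0, 10.6, 1],
    [-16.9, 16.7, 11, 0, 0, 10.6, 1],
    [-16.9, 16.7, 11, 0, 0, 10.6, 1]
  ]
}}

```text
t: 20.77
ee_pos: [414.5, 292.3, 149.4]
orientation: [-1.915, -2.489, 0.001]
ft_force: [0.5, -1.0, 0.8]
width: 88.1
grasp_force: 0.0
```

```bash
python3 s.py; python3 - <<'E'
from h import *
t=ctrl.get_image("top")["image"];s=ctrl.get_image("side")["image"]
cv2.imwrite("pics/b4.png",np.hstack([cv2.resize(t[150:310,150:350],(400,320)),cv2.resize(s[180:340,220:420],(400,320))])[:,:,::-1])
E
```

```text
t 20.7667 [414.5 292.3 149.4] yang 14.84 z [-0.001  0.    -1.   ] w 88.1 gf 0.0 [ 0.5 -1.   0.8]
```

View pics/b4.png

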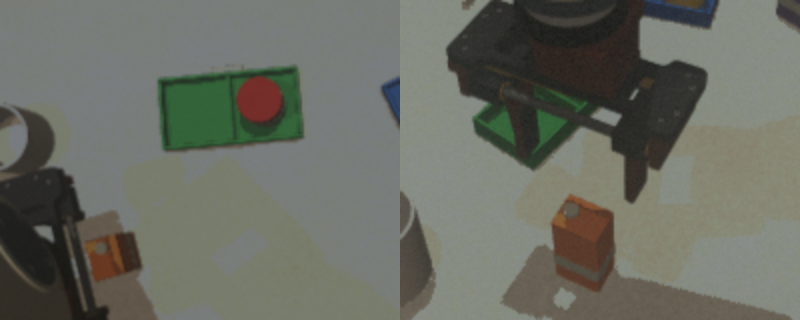

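The jar stands in the right compartment of the green box (lid at crop (260,100)). The gripper is over the orange carton with its fingers clear on both sides. Descending.

{"fn": "servo_tool", "kwargs": {
  "increments": [
    [0, 0, 0, 0, 0, 0, 1],
    [0, 0, -1, 0, 0, 0, 1],
    [0, 0, -3, 0, 0, 0, 1],
    [0, 0, -5, 0, 0, 0, 1],
    [0, 0, -7, 0, 0, 0, 1],
    [0, 0, -9, 0, 0, 0, 1],
    [0, 0, -10.3, 0, 0, 0, 1],
    [0, 0, -10.8, 0, 0, 0, 1],
    [0, 0, -10.8, 0, 0, 0, 1],
    [0, 0, -10.8, 0, 0, 0, -1],
    [0, 0, -10.8, 0, 0, 0, -1],
    [0, 0, -10.8, 0, 0, 0, -1],
    [0, 0, -10.8, 0, 0, 0, -1],
    [0, 0, -10.8, 0, 0, 0, -1],
    [0, 0, -10.8, 0, 0, 0, -1],
    [0, 0, -10.8, 0, 0, 0, -1],
    [0, 0, -10.8, 0, 0, 0, -1],
    [0, 0, -10.8, 0, 0, 0, -1]
  ]
}}

```text
t: 22.37
ee_pos: [417.6, 290.1, 41.3]
orientation: [1.92, 2.486, 0.0]
ft_force: [-0.2, 0.6, 5.0]
width: 44.1
grasp_force: 30.0
```

{"fn": "servo_tool", "kwargs": {
  "increments": [
    [0, 0, 0.5, 0, 0, 0, -1],
    [0, 0, 2, 0, 0, 0, -1],
    [0, 0, 4, 0, 0, 0, -1],
    [0, 0, 6, 0, 0, 0, -1],
    [0, 0, 8, 0, 0, 0, -1],
    [0.8, -0.4, 9.5, 0, 0, -1, -1],
    [2, -1.1, 10, 0, 0, -2, -1],
    [4, -2.1, 10, 0, 0, -4, -1],
    [6, -3.2, 10, 0, 0, -6, -1],
    [8, -4.3, 10, 0, 0, -8, -1],
    [10, -5.3, 10, 0, 0, -9, -1],
    [12, -6.4, 10, 0, 0, -10, -1],
    [14, -7.5, 10, 0, 0, -10.6, -1],
    [15.6, -8.3, 10, 0, 0, -10.6, -1],
    [16.3, -8.7, 10, 0, 0, -10.6, -1],
    [16.3, -8.7, 10, 0, 0, -10.6, -1],
    [16.3, -8.7, 9, 0, 0, -10.6, -1],
    [16.3, -8.7, 7.5, 0, 0, -10.6, -1],
    [16.3, -8.7, 6, 0, 0, -10.6, -1]
  ]
}}

```text
t: 23.95
ee_pos: [579.3, 203.5, 100.1]
orientation: [-2.141, -2.299, 0.0]
ft_force: [-0.2, -0.1, -1.3]
width: 44.2
grasp_force: 30.0
```

{"fn": "servo_tool", "kwargs": {
  "increments": [
    [0, 0, -1.2, 0, 0, 0, -1],
    [0, 0, -2.5, 0, 0, 0, -1],
    [0, 0, -3.7, 0, 0, 0, -1],
    [0, 0, -4.4, 0, 0, 0, -1],
    [0, 0, -4.9, 0, 0, 0, -1],
    [0, 0, -5.1, 0, 0, 0, -1],
    [0, 0, -5.3, 0, 0, 0, -1],
    [0, 0, -5.4, 0, 0, 0, -1],
    [0, 0, -5.5, 0, 0, 0, -1],
    [0, 0, -5.55, 0, 0, 0, -1],
    [0, 0, -5.6, 0, 0, 0, -1],
    [0, 0, -5.62, 0, 0, 0, -1],
    [0, 0, -5.62, 0, 0, 0, -1],
    [0, 0, -5.62, 0, 0, 0, -1]
  ]
}}

```text
t: 25.12
ee_pos: [580.8, 203.1, 45.4]
orientation: [2.142, 2.298, 0.001]
ft_force: [0.1, -0.6, 3.2]
width: 44.2
grasp_force: 30.0
```

Contact. I release, then lift and back off to the near side.

{"fn": "servo_tool", "kwargs": {
  "increments": [
    [0, 0, 0, 0, 0, 0, -0.5],
    [0, 0, 0, 0, 0, 0, 1],
    [0, 0, 0, 0, 0, 0, 1],
    [0, 0, 0, 0, 0, 0, 1],
    [0, 0, 0, 0, 0, 0, 1],
    [0, 0, 0, 0, 0, 0, 1],
    [0, 0, 0.5, 0, 0, 0, 1],
    [0, 0, 2, 0, 0, 0, 1],
    [0, 0, 4, 0, 0, 0, 1],
    [0, 0, 6, 0, 0, 0, 1],
    [0, 0, 9, 0, 0, 0, 1],
    [0, 0, 12, 0, 0, 0, 1],
    [-3, 0, 14, 0, 0, 0, 1],
    [-6, 0, 14, 0, 0, 0, 1],
    [-9, 0, 14, 0, 0, 0, 1],
    [-12, 0, 14, 0, 0, 0, 1],
    [-15, 0, 14, 0, 0, 0, 1],
    [-17, 0, 14, 0, 0, 0, 1],
    [-18, 0, 14, 0, 0, 0, 1],
    [-18, 0, 14, 0, 0, 0, 1]
  ]
}}

```text
t: 26.78
ee_pos: [398.9, 202.9, 185.2]
orientation: [-2.141, -2.299, 0.001]
ft_force: [-0.1, -0.9, 0.1]
width: 87.6
grasp_force: 0.0
```

```bash
python3 s.py; python3 - <<'E'
from h import *
t=ctrl.get_image("top")["image"];s=ctrl.get_image("side")["image"]
cv2.imwrite("pics/b5.png",np.hstack([cv2.resize(t[80:300,110:430],(400,275)),cv2.resize(s[100:340,180:480],(400,275))])[:,:,::-1])
E
```

```text
t 26.7833 [398.9 202.9 185.2] yang 4.09 z [-0. -0. -1.] w 87.6 gf 0.0 [-0.1 -0.9  0.1]
```

View pics/b5.png

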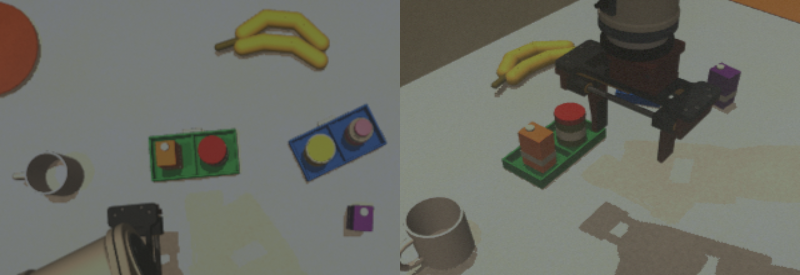

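All four things stand upright, one per compartment: the carton at crop (166,152), jar (212,150), tin (320,150) and bottle (361,129). The purple carton, mug and bananas have not moved, and the arm is clear.

```bash
python3 -c "
from workcell import ctrl
print(ctrl.close_job())"
```

```text
the job is handed in; nothing more can be done
None
```

I handed the job in at about 27 s: the orange carton and jar are in the green box and the bottle and tin in the blue box, each upright in its own compartment in the last pictures, with the purple carton, mug and bananas not visibly moved; the hand-in call returned no verdict.

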